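Uncap a microscope lamp without pulling out its filter cell

ROBOT

A 6-joint arm with a two-finger parallel gripper is mounted at the origin on the work surface. World frame = base frame: x ahead of the robot, y to its left, z up, the work surface at z = 0. Lengths are in mm, angles in rad, forces in N, time in s.
With the tool pointing down it reaches from about 325 to 875 mm from the base axis. Payload 4.4 kg.
Tool frame: the origin (TCP) lies on the centre line of the jaws, within the pads' length; the fingertips stand ahead of it and the grasp point (between the pads) lies 6 mm ahead of it (ctrl.tcp_to_tips is the z of the fingertips in the tool frame, in mm); z points along the fingers, y is the direction in which the jaws open and shut (so a half turn about z gives the same grasp; the last joint's range is limited). The gripper opens to 85 mm and grips with 20 to 120 N. Pads are 22 mm wide; open, the fingers measure 114 mm over their backs; the gripper's body (76 mm by 85 mm) begins 54 mm behind the grasp point. The pads swing forward as they close: fully open they stand 13 mm farther back than shut.
Start: joints at [-1.425, 0.207, 1.542, -0, 1.393, -0.15], TCP at [168.153, -549.866, 256.282] pointing down, gripper open.
Joint ranges: [-2.73, 2.73], [-0.86, 2.22], [0.23, 2.46], [-1.11, 4.25], [0.08, 2.63], [-2.82, 2.82]. Speed limits (rad/s): [2.79, 2.79, 3.14, 3.14, 3.14, 3.14].

INTERFACE

Orientations are given as a 3x3 rotation matrix whose columns are the frame's x, y, z axes.
In Python, from plant import ctrl, sensors, optics gives the robot as it stands. Calls block until the motion is done:
- ctrl.move_ptp(position, orientation): joint-space move of the TCP to a pose.
- ctrl.move_l(position, rot=None, vel=150, threshold=None): straight line of the TCP; rot=None keeps the orientation; vel is the mean speed in mm/s. With threshold (N) it stops when the force on the tool has changed by that much, and returns True; else False.
- ctrl.set_joints(angles): joint-space move.
- ctrl.gripper_to(opening, force=None): finger opening in mm; force is the grip in N (None keeps the last); returns when the fingers have stopped.
- ctrl.hold(seconds).
- ctrl.solve_ik(position, orientation): joint angles nearest the present ones, or None.
- sensors.read_state(): the state.
- optics.grab_frame(name): name is "scene" or "top" or "wrist"; returns (picture, depth): 400x640x3 uint8, red, green, blue; 400x640 float32, mm along the optical axis (not along the pixel's ray), 0 where there is no reading.
- optics.camera_params(name): a dict with "mtx" (3x3 intrinsics, pixels), "k1" (the pictures are not rectified: a ray, as slopes to the right and down, at radius r is drawn at 1 + k1 r^2 times it, then the intrinsics apply), "R" (3x3) and "t" (3): a world point X has camera coordinates R X + t; the wrist camera has in their place "T_tool_cam" (4x4, takes a point from camera to tool coordinates, whose origin is the TCP and whose axes are the flange's). Camera axes: x right, y down, z forward; pixel columns grow to the right and rows downward; lengths in mm; the calibration is good to about 2 mm. A picture is of the moment at which its call begins: read the wrist's pose just before it. camera_params takes no time and is no camera call.
A pose or a line that the arm cannot do raises ctrl.MotionError and nothing moves.
- ctrl.finish_job(): hands the job in, once; it reports no verdict.
The state is a dict: "t": time; "q": joint angles; "qvel": joint speeds; "tau": joint torques, N m; "eef_pos": TCP position; "eef_rot": TCP orientation; "force": force on the tool from outside, world axes, zero at the start; "wrist_torque": the same for the moment, N m; "grip_width": finger opening in mm.
Only numpy, scipy, OpenCV 4.12 (cv2) and the standard library are available. Lean on these libraries where they do the work, as an engineer would, in place of code of your own. Each camera call takes 0.05 s, during which the arm holds its last target.

TASK

The red dust cap on the microscope lamp is stuck on the loose filter cell underneath it, so first push the cap's tab clockwise (seen from above) until you feel the cell stop in its bayonet collar, without forcing it. Then lift the cap straight off, leaving the filter cell seated in the lamp, and set the cap down gently, upright on the middle of the blue mat. Leave the slide box, the wash bottle and the lens canister where they stand.

Things in the scene. Friction and masses are not known exactly. Their poses are not given: they have to be found in the camera images.
- lamp: Cream lamp box fixed to the bench, 160 (x) x 120 (y) x 50 mm high. Origin: centre of its underside. A steel bayonet collar, 84 mm across, 20 mm high, stands mid-top. Inside, two opposite lips with stops catch the cell's ears when the cell is turned clockwise. The collar is clamped at any angle, so the stop cannot be read from the lamp.
- cell: Filter cell, the inner part: aluminium cylinder, blue top, 52 mm across, 44 high, 0.14 kg, loose on the lamp's top inside the collar, hidden by the cap. Origin: centre of its underside; z up, x along its two ears. Turned clockwise 35 to 135 degrees its ears meet a hard stop; the lips hold it down (2 mm play) only in the last 8 degrees; before that it comes up with the cap.
- cap: Red cap, 0.1 kg: skirt 67 mm across over the cell's top 22 mm. Origin: centre of skirt's lower edge, 72 mm up at the start; z up. Black knob 25 mm across, 26 to 52 mm above origin. Tab along +x, 12 wide, to 105 mm from the axis, 4 to 14 mm above origin. Turns with the cell (3 deg play) under 5 N at the tab, then a hard stop (keep under 20 N). Pads grip it with 8 to 16 N until 20 mm up.
- mat: Blue mat fixed to the bench, 150 x 150 x 4 mm. Origin: centre of its underside, on the bench.
- slide_box: Bystander: green slide box 100 x 85 x 33 mm, loose. Origin: centre of its underside.
- wash_bottle: Bystander: white bottle with a red cap, 60 mm across, 130 mm high, loose. Origin: centre of its underside.
- canister: Bystander: grey lens canister with a brass band 38 mm across, 50 mm high, loose. Origin: centre of its underside.
There are look-alikes about, which are no part of the job. Of the things that look like the cap, the middle-sized one is meant.

How it is judged (in metres and radians):
On the way:
1. the cap is clear above the filter cell while the cell is still seated in the lamp (z of cap in the frame of cell above 0.05 m and z of cell in the frame of lamp between 0.046 and 0.054 m and horizontal distance between cell and lamp below 0.006 m and angle between cell's own z axis and vertical below 0.08 rad), for 0.1 s.
At the end, for the whole second after the job is handed in: The cap stands upright (within 0.08 rad) and at rest on the mat, its axis within 40 mm of the mat's centre and its skirt down on the mat; the filter cell is still seated in the lamp: within 4 mm of its starting height, 6 mm of the lamp's axis and 0.08 rad of upright (horizontal distance between cap and mat below 0.04 m and height (world z) of cap between 0.001 and 0.008 m and angle between each of cap, cell's own z axis and vertical below 0.08 rad and linear speed of cap below 0.02 m/s and z of cell in the frame of lamp between 0.046 and 0.054 m and horizontal distance between cell and lamp below 0.006 m); the robot touches nothing.
It fails at once if the filter cell is pulled up out of the lamp (more than 10 mm) (z of cell in the frame of lamp above 0.06 m).
It fails at once if the filter cell is forced against the lamp's collar (more than 120 N in all between its ears and the stops, some 25 N near the end of the tab) (contact force between cell and lamp above 120 N).
It fails at once if the cap is dropped or slammed down (faster than 0.5 m/s within 25 mm of the bench) (height (world z) of cap below 0.025 m and linear speed of cap above 0.5 m/s).
It fails at once if the slide box, the wash bottle or the lens canister is moved by more than 20 mm or tipped ((distance of slide_box from where it was at the start of the episode above 0.02 m or angle between slide_box's own z axis and vertical above 0.3 rad) or (distance of wash_bottle from where it was at the start of the episode above 0.02 m or angle between wash_bottle's own z axis and vertical above 0.3 rad) or (distance of canister from where it was at the start of the episode above 0.02 m or angle between canister's own z axis and vertical above 0.3 rad)).
It also fails if it takes over 67 s, if anything falls off the work surface, if the arm or the gripper's body presses on something with over 40 N, if the wrist force passes 120 N, or if a joint passes its speed limit or range.

## Working session

There is one attempt and no reset: what is moved stays moved. The work goes in short steps, each a Python script; the robot and the scene stay as the last script left them, time stands still between calls to the robot, and variables do not carry over. Pictures are saved under pics/ and viewed, and the job is handed in when it is done.

```bash
ls; mkdir -p pics
python3 - <<'E'
from plant import ctrl,sensors,optics
import cv2,numpy as np
print(sensors.read_state(),ctrl.tcp_to_tips)
for n in("scene","top"):
    im,d=optics.grab_frame(n); cv2.imwrite(f"pics/{n}0.png",im[:,:,::-1]); np.save(f"pics/{n}0.npy",d)
    print(n,optics.camera_params(n))
print(optics.camera_params("wrist"))
E
```

```text
pics
{'t': 0.0, 'q': array([-1.42446468e+00,  2.07445400e-01,  1.54297058e+00, -1.56417453e-05,
        1.39351153e+00, -1.50511566e-01]), 'qvel': array([-0.00065131,  0.0028085 , -0.00105544,  0.00081326,  0.00090147,
       -0.0002718 ]), 'tau': array([ 5.44959005e-05, -3.83029068e+01, -2.91598785e+01, -3.11032618e-04,
        1.05249821e-02, -7.97588875e-07]), 'eef_pos': array([ 168.06281431, -549.14723627,  255.10340148]), 'eef_rot': array([[ 9.56263870e-01,  2.92505187e-01, -3.55675839e-04],
       [ 2.92505211e-01, -9.56261144e-01,  2.30764750e-03],
       [ 3.34879877e-04, -2.31075696e-03, -9.99997274e-01]]), 'force': array([-1.00648398, -0.32250622, -0.50571443]), 'wrist_torque': array([ 0.00134466, -0.02733476, -0.02234642]), 'grip_width': 85.51212239705119} 25.0
scene {'mtx': array([[382.5236783 ,   0.        , 324.63877276],
       [  0.        , 382.5236783 , 199.58607481],
       [  0.        ,   0.        ,   1.        ]]), 'k1': -0.00513184174259701, 'R': array([[-0.396626  ,  0.91788094,  0.01350551],
       [ 0.76928692,  0.34037254, -0.54068861],
       [-0.50088467
[... 338 characters left out ...]
       [-0.9953358 , -0.01385758, -0.0954705 ],
       [ 0.09540686,  0.0051844 , -0.99542486]]), 't': array([ -6.80988602, 583.22432579, 950.65520251])}
{'mtx': array([[331.11288549,   0.        , 320.69766529],
       [  0.        , 331.11288549, 196.84477729],
       [  0.        ,   0.        ,   1.        ]]), 'k1': -0.05597153238824707, 'T_tool_cam': array([[-1.17368915e-03, -9.58871517e-01, -2.83838046e-01,
         7.23764279e+01],
       [ 9.99999309e-01, -1.10759153e-03, -3.93359450e-04,
        -1.51397416e+00],
       [ 6.28045589e-05, -2.83838311e-01,  9.58872155e-01,
        -1.17226363e+02],
       [ 0.00000000e+00,  0.00000000e+00,  0.00000000e+00,
         1.00000000e+00]])}
```

View pics/scene0.png

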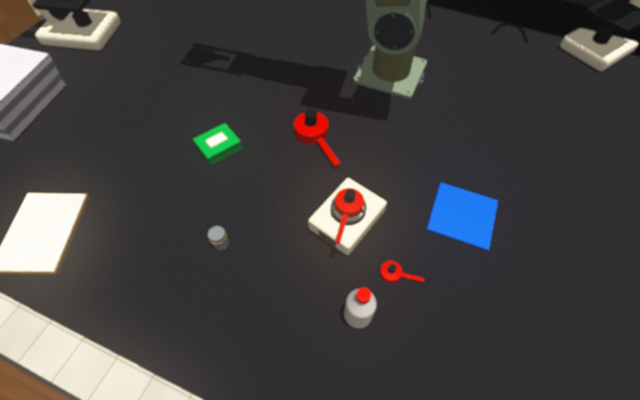

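View pics/top0.png

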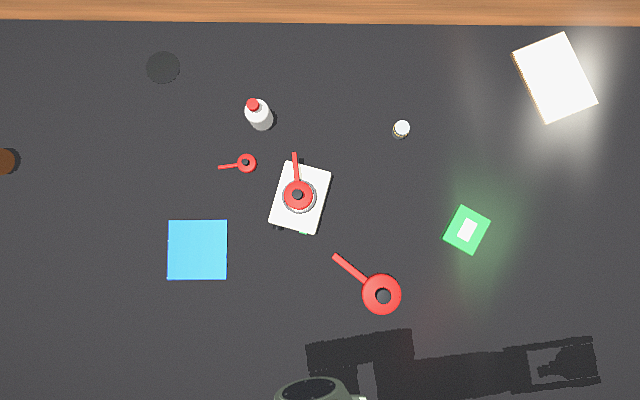

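The middle-sized cap is the one on the lamp: top view (298,195), tab toward (295,153). The mat is at about (197,250). The bottle stands at (258,115), the small look-alike at (246,163) and the large one at (380,294). I'll enlarge the top view and measure.

```bash
cat > h.py <<'E'
import numpy as np,cv2
from plant import ctrl,sensors,optics
def cam(name,st=None):
    p=optics.camera_params(name)
    if name=="wrist":
        T=np.eye(4);T[:3,:3]=st['eef_rot'];T[:3,3]=st['eef_pos'];M=np.linalg.inv(T@p['T_tool_cam']);R,t=M[:3,:3],M[:3,3]
    else: R,t=p['R'],p['t']
    return p['mtx'],p['k1'],R,t
def ray(c,uv):
    K,k1,R,t=c
    s=cv2.undistortPoints(np.array([[uv]],float),K,np.array([k1,0,0,0]))[0,0]
    return -R.T@t, R.T@np.array([s[0],s[1],1.])
def atz(c,uv,z):
    o,d=ray(c,uv); return o+d*(z-o[2])/d[2]
def proj(c,X):
    K,k1,R,t=c
    return cv2.projectPoints(np.array(X,float).reshape(-1,1,3),cv2.Rodrigues(R)[0],t,K,np.array([k1,0,0,0]))[0][:,0]
def rotdown(yaw): # tool x axis at yaw (world), z down
    c,s=np.cos(yaw),np.sin(yaw)
    return np.array([[c,s,0],[s,-c,0],[0,0,-1.]])
E
python3 - <<'E'
import cv2
im=cv2.imread('pics/top0.png')
cv2.imwrite('pics/t_c.png',cv2.resize(im[140:250,220:350],None,fx=6,fy=5.4,interpolation=cv2.INTER_CUBIC)[:600])
from h import *
c=cam("top")
hsv=cv2.cvtColor(im,cv2.COLOR_BGR2HSV)
m=cv2.inRange(hsv,(90,120,80),(115,255,255)); n,l,s,ce=cv2.connectedComponentsWithStats(m)
i=1+s[1:,4].argmax(); print('mat',s[i],ce[i],atz(c,ce[i],4))
print(cv2.minAreaRect(np.argwhere(l==i)[:,::-1].astype(np.float32)))
for nm,uv,z in [('knob',(297,194.5),124),('tabend',(295,153.5),86),('bottle',(252,104),130),('can',(401,127),50),('box',(467,230),33),('small',(246,163),10),('big',(382,295),40)]:
    print(nm,atz(c,uv,z).round(1))
E
```

```text
mat [ 167  219   60   62 1752] [183.61015982 249.55079909] [441.18465276 368.65117534   4.        ]
((196.33184814453125, 249.4197998046875), (60.21190643310547, 59.7490234375), 88.93909454345703)
knob [573.6  74.2 124. ]
tabend [675.1  84.5  86. ]
bottle [779.9 181.4 130. ]
can [ 752.7 -173.8   50. ]
box [ 500.4 -338.3   33. ]
small [664.  217.2  10. ]
big [ 341.3 -128.6   40. ]
```

View pics/t_c.png

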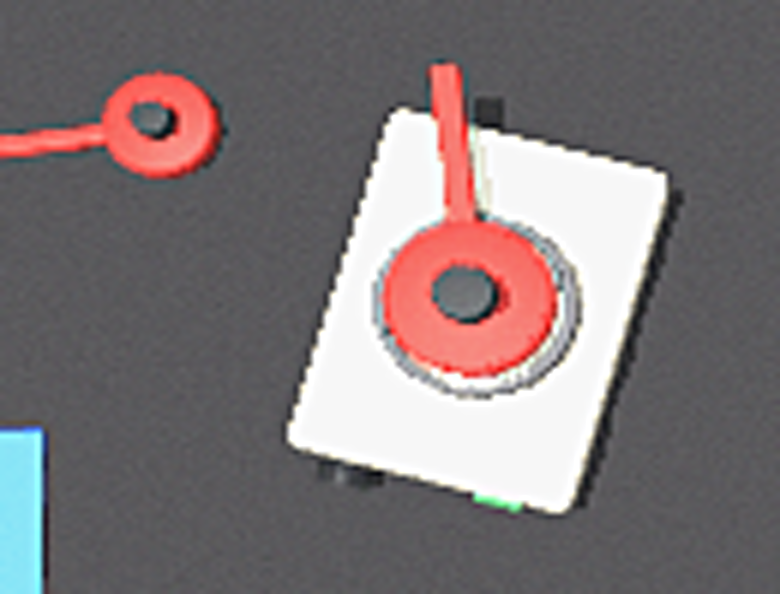

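```bash
cat > look.py <<'E'
import sys
from h import *
def look(x,y,z,yaw,fn):
    ctrl.move_ptp([x,y,z],rotdown(yaw)); ctrl.hold(0.2)
    st=sensors.read_state(); im,d=optics.grab_frame("wrist")
    cv2.imwrite(f"pics/{fn}.png",im[:,:,::-1]); np.savez(f"pics/{fn}.npz",d=d,**{k:st[k] for k in('eef_pos','eef_rot','q','force')})
    print(st['t'],st['q'].round(2),st['eef_pos'].round(1),st['force'].round(2))
E
python3 - <<'E'
from h import *
c=cam("top"); print('mat',atz(c,(197,249.5),4))
# joint feasibility of arc
C=np.array([573.6,74.2])
for off in (-90,90,0,180):
    q=[]
    for a in range(16,-135,-15):
        t=np.radians(a); p=C+90*np.array([np.cos(t),np.sin(t)])
        s=ctrl.solve_ik([*p,110],rotdown(np.radians(a+off))); q.append(None if s is None else round(float(s[5]),2))
    print(off,q)
from look import look
look(590,76,330,0.29,'w1')
E
```

```text
mat [441.77966975 334.79043925   4.        ]
-90 [None, None, None, -2.72, -2.49, -2.26, -2.02, -1.77, -1.51, -1.24, -0.95]
90 [-0.26, -0.03, 0.19, 0.42, 0.65, 0.89, 1.13, 1.38, 1.63, 1.91, 2.19]
0 [1.31, 1.54, 1.76, 1.99, 2.22, 2.46, 2.7, None, None, -2.81, -2.52]
180 [-1.83, -1.6, -1.38, -1.15, -0.92, -0.69, -0.44, -0.2, 0.06, 0.33, 0.62]
2.975 [-0.02  0.2   1.39 -0.    1.54  1.26] [590.1  75.3 329.9] [-0.27  0.67  0.15]
```

View pics/w1.png

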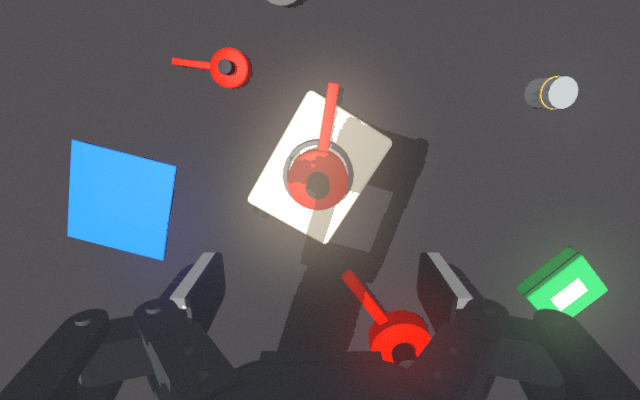

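Run:
```python
import cv2
from h import *
z=np.load('pics/w1.npz'); c=cam('wrist',z)
im=cv2.imread('pics/w1.png')
cv2.imwrite('pics/w1c.png',cv2.resize(im[70:250,240:400],None,fx=4,fy=3.3,interpolation=cv2.INTER_CUBIC))
k=atz(c,(317,184),124)[:2]; e=atz(c,(334,86),86)[:2]
print('knob',k,'tabend',e,np.linalg.norm(e-k),np.degrees(np.arctan2(*(e-k)[::-1])))
mc=[atz(c,p,4)[:2] for p in [(74,141),(176,167),(163,260),(68,236)]]; print('mat',np.mean(mc,0),mc)
```

```text
knob [579.11876684  77.64268901] tabend [675.78989638  87.93556434] 97.2175424981933 6.077562428794965
mat [442.22206464 334.37872286] [array([513.67198794, 408.25169723]), array([517.73795156, 263.05960072]), array([370.90154683, 259.41383138]), array([366.57677225, 406.78976209])]
```

View pics/w1c.png

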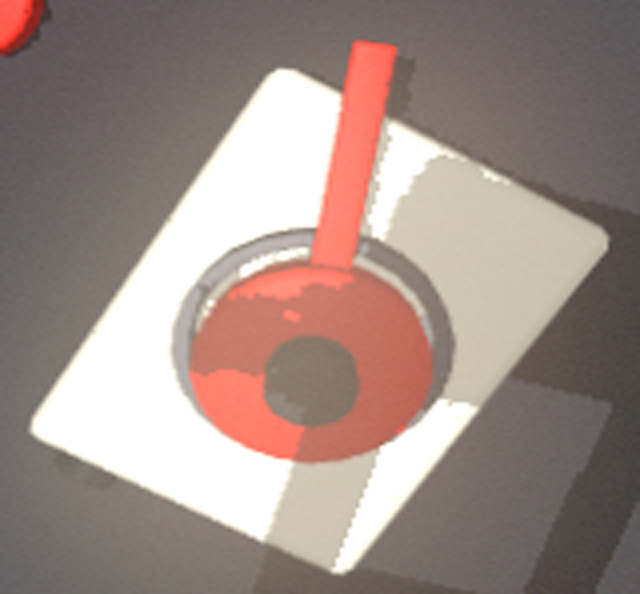

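```bash
cat > push.py <<'E'
from h import *
C=np.array([575.5,75.5])
def pose(psi,gap=0,z=93,r=88):
    t=np.radians(psi);u=np.array([np.cos(t),np.sin(t)]);n=np.array([-u[1],u[0]])
    return [*(C+r*u+(17+gap)*n),z],rotdown(t+np.pi/2)
def ft(psi,f0):
    t=np.radians(psi); return float((sensors.read_state()['force']-f0)@[-np.sin(t),np.cos(t),0])
E
python3 - <<'E'
from push import *
ctrl.gripper_to(0)
p,R=pose(6,14,180); ctrl.move_ptp(p,R)
p,R=pose(6,14); hit=ctrl.move_l(p,R,vel=60,threshold=8)
ctrl.hold(.2); st=sensors.read_state(); f0=st['force']; np.save('f0.npy',f0); print(hit,st['t'],st['eef_pos'],f0,st['grip_width'])
p,R=pose(6,4); hit=ctrl.move_l(p,R,vel=20,threshold=6); print(hit,ft(6,f0),sensors.read_state()['eef_pos'])
im,_=optics.grab_frame("scene"); cv2.imwrite('pics/s1.png',cv2.resize(im[130:330,260:460,::-1],None,fx=3,fy=3))
E
```

```text
False 6.7917 [660.00117161 115.53654447  93.39206486] [ 0.92599366 -0.3661466  -0.23970627] 0.2084807596721722
False 0.443716210905438 [660.81428345 105.50067072  92.96644891]
```

View pics/s1.png

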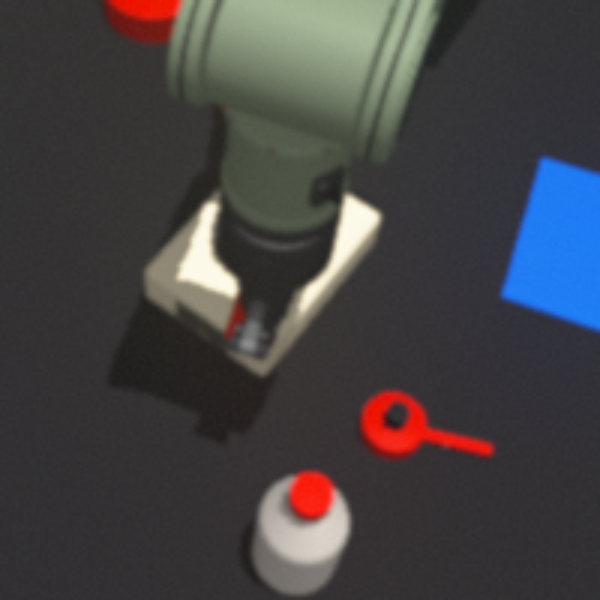

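The scene view shows the closed fingertips at crop (250,330), right beside the tab at (237,320). The bottle and the look-alike are well clear. Next I push along the arc.

Run:
```python
from push import *
f0=np.load('f0.npy'); psi=6; p,R=pose(psi,0); h=ctrl.move_l(p,R,vel=15,threshold=6); print(h,ft(psi,f0))
over=0
for i in range(40):
    nxt=psi-6
    p,R=pose(nxt)
    f=ft(psi,f0)
    h=ctrl.move_l(p,R,vel=18,threshold=max(3.,10-max(f,0)))
    st=sensors.read_state(); d=st['eef_pos'][:2]-C
    a=np.degrees(np.arctan2(d[1],d[0])-np.arctan2(17,88)); a=(a+180)%360-180
    F=ft(a,f0); print(i,h,round(a,1),'F',round(F,1),round(st['t'],1),(st['force']-f0).round(1))
    psi=nxt if not h else a
    if F>9: over+=1
    else: over=0
    if h and F>8: break
    if over>=1 or st['t']>40 or psi<-140: break
np.save('psi.npy',psi)
```

```text
False 0.2560513453855279
0 False -0.0 F 0.5 8.6 [-0.3  0.5 -0.1]
1 False -6.0 F -0.0 9.3 [-2.1  0.2  0.8]
2 False -12.0 F 0.3 9.9 [-0.9  0.5  0.8]
3 False -18.0 F 0.3 10.6 [-0.7  0.6 -0.2]
4 False -24.1 F 0.0 11.3 [-0.1  0.1  0.1]
5 False -30.0 F -0.6 12.0 [-1.8  0.4  0.5]
6 False -36.0 F 0.4 12.6 [0.2 0.3 0.3]
7 False -42.0 F -0.7 13.3 [-1.7  0.6 -0.1]
8 False -48.0 F 0.1 14.0 [-0.3  0.5  0.9]
9 False -54.0 F 0.8 14.7 [-0.1  1.5  0.1]
10 False -58.3 F 7.2 15.3 [ 5.1  5.4 -0.8]
11 True -60.2 F 4.0 15.7 [ 3.1  2.8 -1.8]
12 True -60.5 F 4.8 16.0 [ 3.6  3.5 -1.6]
13 True -60.7 F 4.4 16.3 [ 3.4  3.1 -1.5]
14 True -61.6 F 4.5 16.7 [ 3.4  3.2 -0.8]
15 True -61.8 F 4.0 17.0 [ 3.4  2.2 -0.7]
16 True -62.0 F 5.0 17.3 [ 4.   3.1 -0.6]
17 True -62.2 F 4.9 17.6 [2.9 5.1 0.2]
18 True -62.3 F 5.1 18.0 [ 3.8  3.7 -0.9]
19 True -62.3 F 4.5 18.3 [ 3.5  3.1 -1.5]
20 True -62.3 F 4.0 18.6 [ 3.3  2.3 -1.6]
21 True -62.4 F 5.0 18.9 [ 4.1  2.9 -1.6]
22 True -62.4 F 4.2 19.2 [ 2.9  3.6 -1. ]
23 True -62.5 F 5.4 19.6 [ 4.2  3.5 -1.3]
24 True -62.4 F 4.1 19.9 [ 3.   3.2 -1.7]
25 True -62.5 F 4.3 20.2 [ 3.3  2.9 -1.6]
26 True -62.5 F 5.3 20.5 [ 4.5  2.8 -1.6]
27 True -62.4 F 4.2 20.8 [ 3.1  3.1 -0.8]
28 True -62.5 F 5.6 21.1 [ 4.3  3.9 -1. ]
29 True -62.4 F 4.2 21.4 [ 3.5  2.5 -1.3]
30 True -62.5 F 5.2 21.7 [ 3.9  3.9 -1.2]
31 True -62.4 F 4.1 22.1 [ 2.9  3.3 -1.8]
32 True -62.5 F 4.7 22.4 [ 4.1  2.4 -1.6]
33 True -62.5 F 3.7 22.7 [ 2.7  3.  -0.2]
34 True -62.6 F 5.4 23.0 [ 4.   4.  -1.1]
35 True -62.5 F 3.7 23.3 [ 2.9  2.4 -1. ]
36 True -62.6 F 5.0 23.6 [ 3.9  3.4 -1.8]
37 True -62.5 F 4.6 24.0 [ 3.6  3.1 -2.1]
38 True -62.5 F 5.0 24.3 [ 4.1  2.9 -1.9]
39 True -62.5 F 4.1 24.6 [ 3.1  2.9 -1.8]
```

Run:
```python
from push import *
im,_=optics.grab_frame("top"); cv2.imwrite('pics/t2.png',cv2.resize(im[130:260,210:400,::-1],None,fx=4,fy=4,interpolation=2))
im,_=optics.grab_frame("wrist"); cv2.imwrite('pics/w2.png',im[:,:,::-1])
```

```text
(no output)
```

View pics/t2.png

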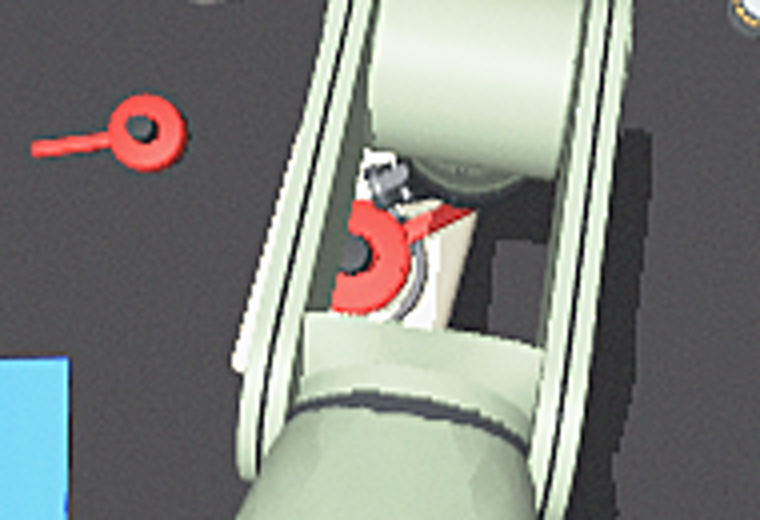

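View pics/w2.png

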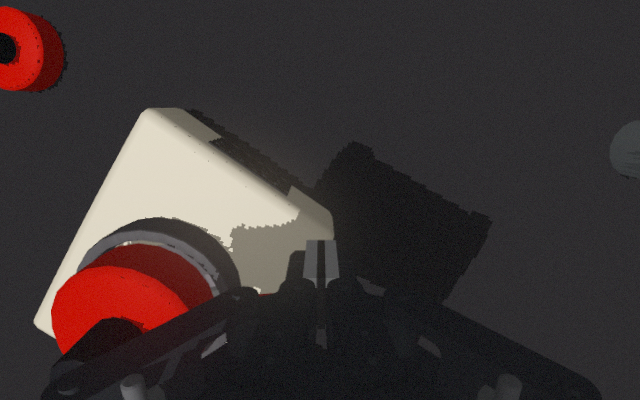

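Run:
```python
from push import *
f0=np.load('f0.npy')
def ang():
    st=sensors.read_state(); d=st['eef_pos'][:2]-C
    return np.degrees(np.arctan2(d[1],d[0])-np.arctan2(17,88)),np.hypot(*d),st
a,r,st=ang(); print(a,r,ft(a,f0))
for k in (1,2,3):
    p,R=pose(-62.5-4)
    h=ctrl.move_l(p,R,vel=10,threshold=9)
    a,r,st=ang(); print(h,a,r,'F',ft(a,f0),(st['force']-f0).round(1),st['t'])
    ctrl.hold(.15); a,r,st=ang(); print('  held',a,'F',ft(a,f0),st['wrist_torque'].round(2))
```

```text
-62.34288986051135 90.5125650783319 5.043599574675749
False -63.682416105032765 90.01119481950143 F 11.976046024057172 [ 9.4  8.  -1.9] 25.4
  held -63.66453878719979 F 12.139314826279167 [ 1.24 -1.65 -0.01]
False -63.66544351749372 90.00822505271951 F 11.881826346592968 [ 9.2  8.2 -2.2] 25.8
  held -63.670757424538095 F 12.126659138520893 [ 1.22 -1.65 -0.02]
False -63.67256629485419 90.0083678527115 F 12.7010516364097 [ 9.9  8.7 -1.4] 26.2
  held -63.65725838178828 F 12.144987979406185 [ 1.21 -1.63  0.02]
```

The arm was commanded 2.8° further but stayed put at a steady 12 N, so the cell is on its hard stop, about 69° from the start. I back off and look at the knob.

Run:
```python
from push import *
from look import look
p,R=pose(-63,14); ctrl.move_l(p,R,vel=60)
p,R=pose(-63,14,230); ctrl.move_l(p,R,vel=200)
ctrl.gripper_to(85)
look(578,76,260,np.radians(27),'w3')
im=cv2.imread('pics/w3.png'); c=cam('wrist',np.load('pics/w3.npz'))
cv2.imwrite('pics/w3b.png',cv2.resize(im[60:360,180:500],None,fx=2.4,fy=2,interpolation=2))
print(proj(c,[576,76,124]),proj(c,[575.5,75.5,124]))
```

```text
29.1167 [-0.02  0.22  1.52 -0.    1.4   1.08] [578.4  75.3 259.4] [1.23 0.17 0.38]
[[320.52231915 196.26227339]] [[320.79890662 197.07211303]]
```

View pics/w3b.png

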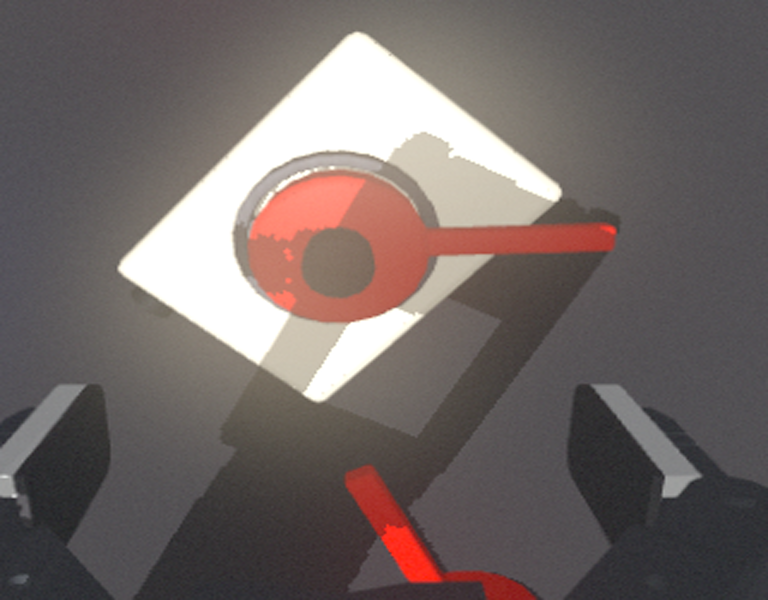

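Knob top is at about (320.8,194) in the wrist picture, which agrees with an axis at about (577,76). The tab lies along −63°. Now I grasp the knob and lift in small steps, watching the force.

```bash
cat > lift.py <<'E'
from h import *
R=rotdown(np.radians(27)); x,y=576.7,76.2
ctrl.move_l([x,y,160],R,vel=150)
h=ctrl.move_l([x,y,127],R,vel=60,threshold=8); ctrl.hold(.1)
f0=sensors.read_state()['force']; print('hit',h,f0)
ctrl.gripper_to(15,80)
st=sensors.read_state(); print(st['t'],st['grip_width'],(st['force']-f0).round(1),st['eef_pos'].round(1))
for k in (1,2,3,4,5,6,7,8):
    ctrl.move_l([x,y,127+k],vel=15); st=sensors.read_state(); print(k,st['eef_pos'][2].round(1),(st['force']-f0).round(1),st['grip_width'].round(1))
E
python3 lift.py
```

```text
hit False [-1.09570195  0.49992451  0.62330704]
31.3833 22.578413347487775 [ 1.7 -2.8  1.6] [577.   75.9 127.4]Traceback (most recent call last):
  File "lift.py", line 9, in <module>
    ctrl.move_l([x,y,127+k],vel=15); st=sensors.read_state(); print(k,st['eef_pos'][2].round(1),(st['force']-f0).round(1),st['grip_width'].round(1))
                                                                                                                          ^^^^^^^^^^^^^^^^^^^^^^
AttributeError: 'float' object has no attribute 'round'
```

Run:
```python
from h import *
f0=np.array([-1.1,.5,.62]); x,y=576.7,76.2
for k in range(2,9):
    ctrl.move_l([x,y,127+k],vel=15); st=sensors.read_state(); print(k,st['eef_pos'][2].round(1),(st['force']-f0).round(1),round(st['grip_width'],1),st['t'])
im,_=optics.grab_frame("scene"); cv2.imwrite('pics/s3.png',cv2.resize(im[130:330,260:460,::-1],None,fx=3,fy=3))
```

```text
2 128.5 [ 1.1  0.3 -4.4] 22.7 31.8833
3 129.2 [ 2.5 -1.2 -6.6] 22.0 32.1333
4 129.7 [  3.4  -1.1 -13.4] 22.3 32.3833
5 130.6 [  3.9  -1.3 -17.7] 22.2 32.6333
6 132.8 [  3.6  -0.6 -17.5] 22.6 32.8833
7 134.3 [  2.7  -1.  -16.5] 22.3 33.1333
8 135.2 [  2.4   0.4 -15.9] 22.5 33.3833
```

Upward force climbed to 17 N at about 3 mm and stayed level at 16–17 N. That matches the pads slipping while the lips hold the cell. I carry on lifting.

Run:
```python
from h import *
f0=np.array([-1.1,.5,.62]); x,y=576.7,76.2
for z in (141,147,153,160,200):
    ctrl.move_l([x,y,z],vel=40); st=sensors.read_state(); print(z,st['eef_pos'][2].round(1),(st['force']-f0).round(1),round(st['grip_width'],1),st['t'])
    if z==141:
        im,_=optics.grab_frame("scene"); cv2.imwrite('pics/s3.png',cv2.resize(im[130:330,260:460,::-1],None,fx=3,fy=3))
im,_=optics.grab_frame("scene"); cv2.imwrite('pics/s4.png',cv2.resize(im[130:330,260:460,::-1],None,fx=3,fy=3))
im,_=optics.grab_frame("wrist"); cv2.imwrite('pics/w4.png',im[:,:,::-1])
```

```text
141 142.1 [  1.2   1.2 -12.4] 22.3 33.7333
147 150.7 [ 1.3 -0.9 -1.5] 22.6 34.0833
153 154.7 [ 0.7 -1.1 -0.9] 22.7 34.3833
160 160.5 [ 1.1  0.8 -1.3] 22.5 34.7083
200 199.6 [ 0.1 -0.4 -2.2] 22.1 35.8583
```

View pics/s4.png

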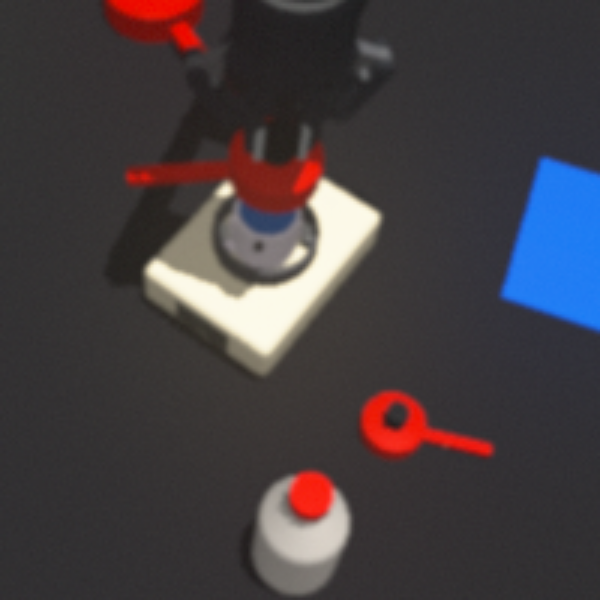

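View pics/w4.png

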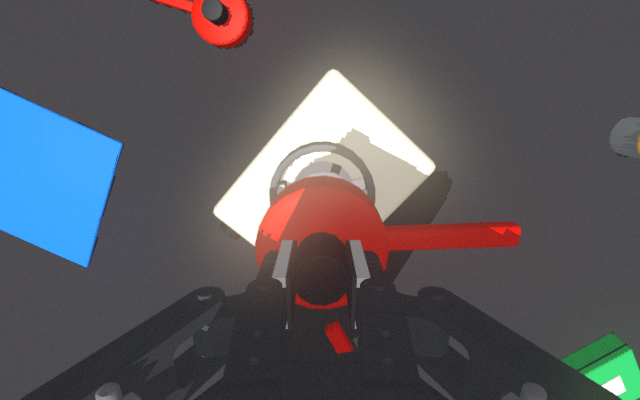

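The scene view shows the cap held level, with its skirt at crop (277,175). The blue-topped cell is still in the collar at (268,235). Next is placing it on the mat.

Run:
```python
from h import *
R=rotdown(np.radians(27)); x,y=442,334.6
ctrl.move_l([x,y,200],R,vel=150)
ctrl.move_l([x,y,75],vel=100); ctrl.hold(.2)
im,_=optics.grab_frame("scene"); cv2.imwrite('pics/s5.png',cv2.resize(im[130:280,390:540,::-1],None,fx=4,fy=4))
f0=sensors.read_state()['force']
h=ctrl.move_l([x,y,53],vel=15,threshold=5); st=sensors.read_state(); print(h,st['eef_pos'],(st['force']-f0).round(1),st['t'])
```

```text
True [441.94104267 334.43942773  59.42788777] [-0.5  0.1  4.9] 40.7
```

View pics/s5.png

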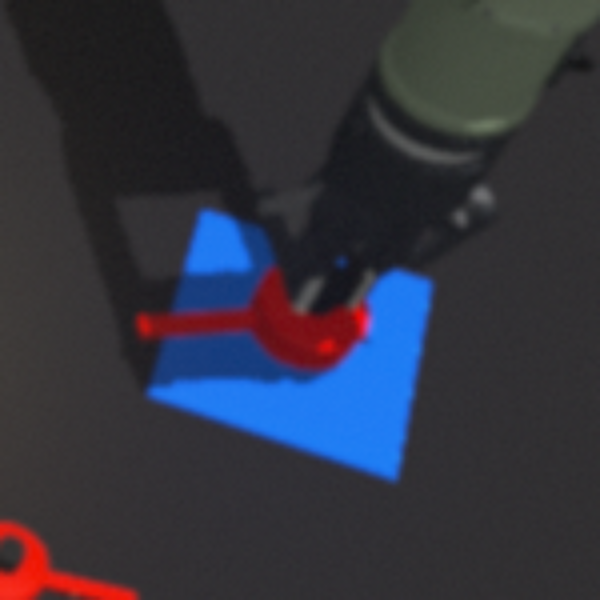

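The cap was over the middle of the mat, and contact came at TCP z 59.4 against an expected 59. I release, retreat and check.

Run:
```python
from h import *
ctrl.gripper_to(60); ctrl.hold(.2)
ctrl.move_l([442,334.6,130],vel=80)
ctrl.move_l([442,334.6,230],vel=200)
ctrl.move_l([380,200,300],vel=200); ctrl.hold(.3)
c=cam("top")
im,d=optics.grab_frame("top"); cv2.imwrite('pics/t6.png',im[:,:,::-1])
im2,_=optics.grab_frame("scene"); cv2.imwrite('pics/s6.png',im2[:,:,::-1])
print(proj(c,[442,334.6,56]),sensors.read_state()['t'],sensors.read_state()['force'])
```

```text
[[189.68232086 250.36089249]] 44.4167 [0.41291911 1.60527791 0.23915191]
```

View pics/t6.png

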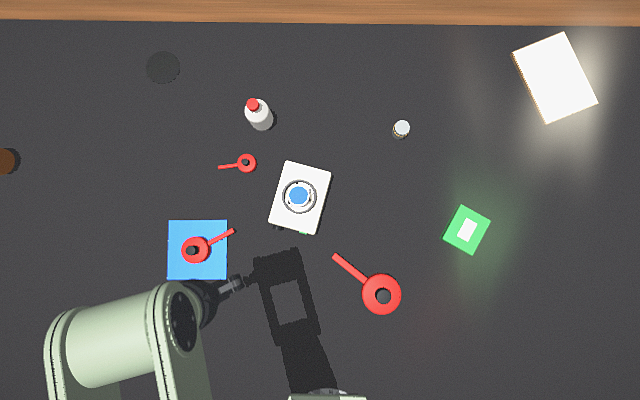

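View pics/s6.png

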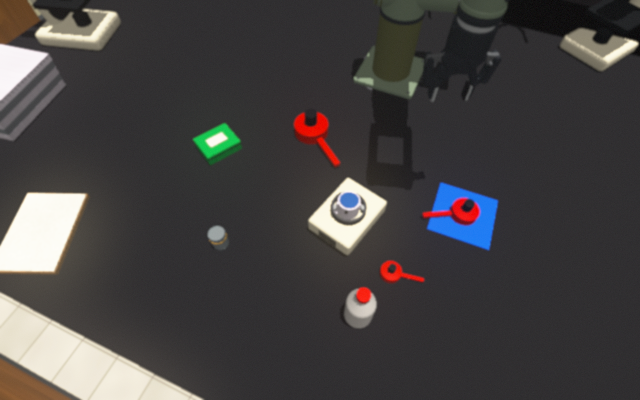

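Both views show the cap upright in the middle of the mat, with its knob at (191,250) in the top view against a predicted (190,250). The blue-topped cell is centred in the collar at (299,196), and the bystanders haven't moved. The arm is clear, so I hand in.

```bash
python3 -c "
from plant import ctrl
ctrl.finish_job()"
```

```text
the job is handed in; nothing more can be done
```

The cap is off the lamp and stands upright on the middle of the blue mat. The filter cell is still seated in its collar. I handed the job in shortly after 44 s on the robot's clock, and no verdict was reported.

- **Turning:** I pushed the cap's tab about 69° clockwise with the closed fingers. Small creeping pushes made the stop ambiguous at first. A firmer push then held at a steady 12 N with no further movement, so I took that as the hard stop.
- **Lifting:** I gripped the knob and lifted straight up. The pull rose to about 17 N, then let go after roughly 20 mm. The pictures show the cell stayed behind in the lamp.
- **Placing:** I lowered the cap at 15 mm/s until it touched the mat, within 0.5 mm of the expected height. The knob's place in the final top view matches the mat's centre to within about 2 px (some 5 mm).
- **Last checks:** The slide box, wash bottle and canister are at the same pixels as at the start, and the robot touches nothing. The cell's exact height and tilt were only judged by eye from the pictures.
- **Disagreement:** The gripper read 22.5 mm on a 25 mm knob, and the knob did not slip.

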